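# Hold an offset clamp lever level under the inspection lamp

### The arm

A 6-joint arm with a two-finger parallel gripper is mounted at the origin on the work surface. World frame = base frame: x ahead of the robot, y to its left, z up, the work surface at z = 0. Lengths are in m, angles in rad, forces in N, time in s.
With the tool pointing down it reaches from about 0.4 to 0.825 m from the base axis. Payload 7 kg.
Tool frame: the origin (TCP) lies between the finger pads; the fingertips stand 8 mm ahead of it and the grasp point (between the pads) lies 11 mm behind it (arm.finger_overhang is the distance from the TCP to the fingertips, in m); z points along the fingers, y is the line along which they close (so a half turn about z gives the same grasp; the last joint's range is limited). The gripper opens to 88 mm and grips with 3 to 60 N. Pads are 19 mm wide; open, the fingers measure 130 mm over their backs; the gripper's body (78 mm by 193 mm) begins 47 mm behind the grasp point.
Start: joints at [-0.949, 0.359, 0.012, 0, -1.224, -0.288], TCP at [0.221, -0.638, 0.235] pointing down, gripper open.
Joint ranges: [-3.07, 3.07], [-1.43, 2.12], [-1.02, 1.25], [-3.03, 1.67], [-3.05, -0], [-3.03, 3.03]. Speed limits (rad/s): [2.39, 2.39, 3.01, 3.14, 3.14, 3.14].

### API

Orientations are given as [roll, pitch, yaw] about the fixed x, y, z axes, in that order (R = Rz(yaw) Ry(pitch) Rx(roll)).
In Python, from station import arm gives the robot as it stands.
- The arm moves only by the tool move_arm, never from a script. Its argument "rows" is text: rows parted by semicolons, each of 7 numbers parted by spaces: the turn, a rotation vector about the tool's x, y, z in degrees, then the shift along the tool's x, y, z in m, then the finger opening in m, from 0 to 0.0876. A call has 1 to 8 rows; each row shifts and turns the commanded pose from where the row before left it, along the tool's axes as they then stand; what a row does not reach is not made up. A row lasts 1/8 s, in which the tool goes at most 62.5 mm and 10.7 degrees, less where a joint would pass 70% of its speed; a pose out of reach is approached as far as the arm can. A call is refused whole if a number of a shift passes 0.0625 or a number of a turn 10.7, either way. A call with a gripper value outside its range is refused whole. The fingers move at their own pace and stop on an object; "squeeze" is the grip in N (left out, the last holds). Time passes only in rows, so rows that do not move let the fingers close. It gives the time, the measured TCP pose, the force, the opening and the grip force at its end, in the units of the state.
- arm.get_state(): the state, without advancing time (a new reading comes with each control period).
- arm.grab_frame(name): name is "side" or "top"; returns (picture, depth): 420x560x3 uint8, blue, green, red; 420x560 float32, m along the optical axis (not along the pixel's ray), 0 where there is no reading.
- arm.camera_model(name): a dict with "mtx" (3x3 intrinsics, pixels), "k1" (the pictures are not rectified: a ray, as slopes to the right and down, at radius r is drawn at 1 + k1 r^2 times it, then the intrinsics apply), "camera_from_world" (4x4, takes a point from world to camera coordinates). Camera axes: x right, y down, z forward; pixel columns grow to the right and rows downward; lengths in m; the calibration is good to about 2 mm. A picture is of the moment at which its call begins. camera_model takes no time and is no camera call.
- arm.job_done(): hands the job in; it is judged then, once.
The state is a dict: "t": time; "q": joint angles; "qd": joint speeds; "joint_efforts": joint torques, N m; "eef_pos": TCP position; "ee_rot": TCP orientation; "force": force on the tool from outside, world axes, zero at the start; "moment": the same for the moment, N m; "width": finger opening in m; "gripper_force": force on a finger pad.
Only numpy, scipy, OpenCV 4.12 (cv2) and the standard library are available. Lean on these libraries where they do the work, as an engineer would, in place of code of your own. Each camera call takes 0.05 s, during which the arm holds its last target. There are 200 camera calls.

### The job

Raise the inspection lamp's stiff lid to 60 degrees open (from shut) and let go of it. Then pick up the blue offset lever by its balance point and finish while holding it there, level and still, about 6 cm above the seats of the cradle, with its heavy boss directly over the round seat with the pin and its small eye directly over the forked seat. Do not put it down or let go, keep it off the cradle, and leave the bowl, the tin and the cork block alone.

Things in the scene. Friction and masses are not known exactly. Their poses are not given: they have to be found in the camera images.
- lamp: grey lamp case fixed to the table, 120 (x) x 240 (y) x 60 mm high; origin at the centre of its underside; its -x face is the front, towards the robot. It starts with yaw within 0.15 rad of 0
- lamp_lid (a joint): opening angle of the black lamp lid in rad: 0 shut and level, grows as its front rises; 60 degrees is 1.047; stop at 1.9. It starts between 0 and 0.3. The hinge is stiff: the lid (0.25 kg, 12 mm thick, 240 mm wide, front edge 120 mm from the hinge line) stays at whatever angle it is left at; raising it takes about 4 N at the bar
- lamp_hinge (a point): point on the hinge line, which runs along the case's y axis at its rear upper edge: 60 mm behind the case centre (its +x), 66 mm above the table
- lamp_bar (a point): middle of the orange round handle bar on the lid's front, diameter 10 mm, parallel to the hinge line and 170 mm from it; its two stems, at 55 mm either side of the middle, hold it 50 mm out from the lid's front edge, in the lid's plane; at 60 degrees open it is 147 mm above the hinge line and 85 mm in front of it
- cradle: light wooden cradle fixed to the table, base 250 (its x) x 70 x 18 mm high; origin at the centre of its underside; x points from the round seat to the forked seat. Yaw is within 0.3 rad of pi/2 (x points roughly to the robot's left)
- seat_big (a point): centre of the top of the round green seat, diameter 58 mm, 30 mm above the table, 90 mm from the cradle's centre along its -x; a 10 mm brass pin stands 12 mm above it
- seat_small (a point): centre of the top of the small square green seat between two brass fork cheeks, 30 mm above the table, 90 mm from the cradle's centre along its +x; the cheeks rise 14 mm above it
- lever: loose cast lever, 0.5 to 0.85 kg: heavy dark boss (diameter 44, 40 high) and small dark eye (diameter 22, 34 high), axes 180 mm apart, joined by a blue arm 12 mm wide, 20 high, 14 above the table. Origin midway between the axes, level with their underside; x from boss to eye, z up. Lies flat on the table left or right of the cradle, yaw within 0.5 rad of pi/2
- lever_boss (a point): centre of the underside of the heavy boss, 90 mm from the lever's origin along its -x
- lever_eye (a point): centre of the underside of the small eye, 90 mm from the lever's origin along its +x
- lever_balance (a point): balance point (centre of mass along the arm): in the middle of the blue arm, 56 mm from the boss axis towards the eye, 24 mm above the underside of the boss
- bowl: loose red bowl, diameter 124, 45 mm high; origin at the centre of its underside; on the other side of the cradle from the lever
- tin: loose can with yellow band, diameter 80, 100 mm high; origin at the centre of its underside
- sander: loose cork sanding block, 110 x 60 x 35 mm high; origin at the centre of its underside
There are look-alikes about, which are no part of the job. Of the things that look like the lever, take the one that is nearest to the robot's base at the start.

How it is judged:
On the way, in this order (a step that is already met when the one before it is completed fails the run):
1. the lamp lid stands at 60 degrees (within 8) and is let go, the lever still lying on the table (value of joint lamp_lid between 0.907 and 1.187 rad and velocity of joint lamp_lid below 0.05 rad/s and contact force between each of the arm, the fingers and lamp below 0.1 N and height (world z) of lever below 0.01 m), for 0.2 s.
2. the lever is lifted clear of the table by a grip at its balance point (grasp point within 25 mm) (height (world z) of each of lever_boss, lever_eye above 0.03 m and distance between the grasp point and lever_balance below 0.025 m), for 0.2 s.
At the end, for the whole second after the job is handed in: Lid still at 60 degrees (within 8). Fingers hold the lever within 25 mm of its balance point; it is level within 6 degrees and still; boss and eye each within 18 mm, horizontally, of their seats' centres, undersides 35 to 95 mm above the seats; lever touching neither cradle nor lamp (value of joint lamp_lid between 0.907 and 1.187 rad and contact force between the fingers and lever above 1 N and distance between the grasp point and lever_balance below 0.025 m and angle between lever's own z axis and vertical below 0.105 rad and horizontal distance between lever_boss and seat_big below 0.018 m and horizontal distance between lever_eye and seat_small below 0.018 m and height (world z) of lever_boss between 0.065 and 0.125 m and height (world z) of lever_eye between 0.065 and 0.125 m and contact force between lever and cradle below 0.05 N and contact force between lever and lamp below 0.05 N and linear speed of lever below 0.02 m/s and angular speed of lever below 0.1 rad/s); the arm keeps its last pose, push and grip.
It fails at once if the bowl is pushed more than 20 mm or tipped (distance of bowl from where it was at the start of the episode above 0.02 m or angle between bowl's own z axis and vertical above 0.3 rad).
It fails at once if the tin is pushed more than 20 mm or tipped (distance of tin from where it was at the start of the episode above 0.02 m or angle between tin's own z axis and vertical above 0.3 rad).
It fails at once if the cork block is pushed more than 20 mm or tipped (distance of sander from where it was at the start of the episode above 0.02 m or angle between sander's own z axis and vertical above 0.3 rad).
It fails at once if the lever bears on the cradle (contact force between lever and cradle above 1 N).
It also fails if it takes over 64 s, if anything falls off the work surface, if the arm or the gripper's body presses on something with over 40 N, if the wrist force passes 120 N, or if a joint passes its speed limit or range.

## Working session

There is one attempt and no reset: what is moved stays moved. The work goes in short steps, Python scripts to look and compute and a tool call to move; the robot and the scene stay as the last step left them, time stands still between calls to the robot, and variables do not carry over. Pictures are saved under pics/ and viewed, at most 10 in all, crops included, and the job is handed in when it is done.

Besides the shell and the picture viewer there is one more tool, called after "Request:" as name(argument=value, ...) on one line, values as JSON. move_arm: Moves the arm, as the interface text tells. Its arguments: {"type":"object","properties":{"rows":{"type":"string"},"squeeze":{"type":"number"}},"required":["rows"]}

```bash
mkdir -p pics; ls; python3 - <<'E'
from station import arm
import cv2,numpy as np
for n in("top","side"):
    im,d=arm.grab_frame(n);cv2.imwrite(f"pics/{n}0.png",im);np.save(f"{n}0.npy",d)
    m=arm.camera_model(n);print(n,m)
s=arm.get_state();print(s)
E
```

```text
pics
top {'mtx': array([[480.83923622,   0.        , 283.97297312],
       [  0.        , 480.83923622, 208.5355281 ],
       [  0.        ,   0.        ,   1.        ]]), 'k1': -0.014821588874225942, 'camera_from_world': array([[ 0.00849971, -0.9999462 , -0.00594567, -0.07164436],
       [-0.98678956, -0.00742559, -0.16183704,  0.6141634 ],
       [ 0.16178418,  0.00724269, -0.98679958,  1.57488926],
       [ 0.        ,  0.        ,  0.        ,  1.        ]])}
side {'mtx': array([[510.27674252,   0.        , 282.28367387],
       [  0.        , 510.27674252, 217.30436829],
       [  0.        ,   0.        ,   1.        ]]), 'k1': -0.06769861048935982, 'camera_from_world': array([[-0.77622741, -0.63041117, -0.00726328,  0.40480136],
       [-0.32241037,  0.40683258, -0.85471563,  0.28407172],
       [ 0.54177722, -0.66111194, -0.51904571,  1.34161991],
       [ 0.        ,  0.        ,  0.        ,  1.        ]])}
{'t': 0.1, 'q': array([-9.48901674e-01,  3.59346129e-01,  1.11517845e-02, -3.04618305e-04,
       -1.22409545e+00, -2.88122546e-01]), 'qd': array([ 0.00041416,  0.0001331 ,  0.00275078,  0.00060522,  0.00111792,
       -0.00164175]), 'joint_efforts': array([ 4.32080069e-04, -5.84161878e+01,  2.93750685e+01,  7.01543033e+00,
        1.01429559e-02, -8.60570026e-05]), 'eef_pos': array([ 0.22098669, -0.63735306,  0.23369768]), 'ee_rot': array([ 3.14007937e+00, -1.49841386e-04, -2.80792416e+00]), 'force': array([-0.86187266,  0.19839511,  0.50737554]), 'moment': array([-0.00347295,  0.02526639, -0.01304298]), 'gripper_force': 0.0, 'width': 0.08744971571349404}
```

View pics/top0.png

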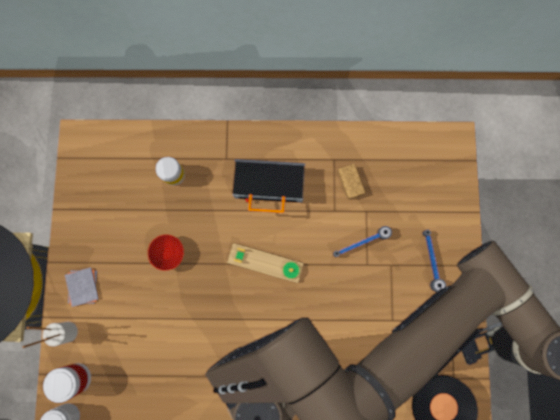

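View pics/side0.png

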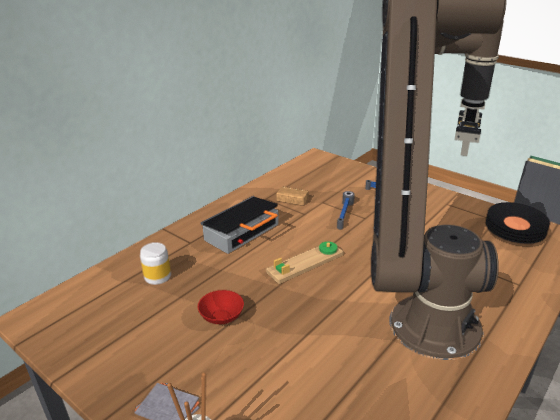

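The top picture shows the lamp at (268,180), with its orange bar between about (249,210) and (284,212). The cradle has its round seat at (291,270) and its fork at (240,255). The bowl is at (165,252), the tin at (168,170) and the cork block at (352,181).

There are two lever candidates:
- **A:** boss (386,233), eye (335,254). It is nearer the base and its yaw is about pi/2+0.4.
- **B:** boss (438,286), eye (428,233). It is farther away and its yaw is about 0.

A fits the description. I'll confirm it in an enlarged crop.

```bash
cat > h.py <<'E'
import numpy as np,cv2
from station import arm
def ray(n,uv):
    m=arm.camera_model(n);T=m["camera_from_world"];R=T[:3,:3]
    p=(np.atleast_2d(uv)-m["mtx"][:2,2])/m["mtx"][0,0]
    s=p.copy()
    for _ in range(5): s=p/(1+m["k1"]*(s**2).sum(1,keepdims=True))
    return -R.T@T[:3,3], np.c_[s,np.ones(len(s))]@R
def plane(n,uv,z):
    c,d=ray(n,uv);return c+d*((z-c[2])/d[:,2])[:,None]
def deproj(n,uv,d):
    c,r=ray(n,uv);return c+r*np.asarray(d)[:,None]
def mask(im,lo,hi,box=None):
    m=cv2.inRange(cv2.cvtColor(im,cv2.COLOR_BGR2HSV),lo,hi)
    if box:
        k=np.zeros_like(m);x0,y0,x1,y1=box;k[y0:y1,x0:x1]=1;m=m*k
    return m
def pts(m,n,d):
    v,u=np.nonzero(m);dd=d[v,u];ok=dd>0
    return deproj(n,np.c_[u,v][ok].astype(float),dd[ok])
E
python3 - <<'E'
from h import *
np.set_printoptions(precision=4,suppress=True)
im=cv2.imread("pics/top0.png");d=np.load("top0.npy")
cv2.imwrite("pics/crop1.png",cv2.resize(im[150:300,220:450],None,fx=3.4,fy=3.4,interpolation=cv2.INTER_CUBIC))
def rep(name,P): print(name,len(P),"med",np.median(P,0),"min",P.min(0),"max",P.max(0))
o=mask(im,(5,150,120),(20,255,255),(235,190,300,225)); 
P=pts(o,"top",d);rep("orange",P)
B=P[P[:,0]<P[:,0].min()+.015];rep("bar",B);print(np.polyfit(B[:,1],B[:,0],1))
l=mask(im,(0,0,0),(180,255,60),(238,162,302,198));L=pts(l,"top",d);rep("lid",L)
A=np.c_[L[:,:2],np.ones(len(L))];c,*_=np.linalg.lstsq(A,L[:,2],rcond=None);r=abs(A@c-L[:,2])
c,*_=np.linalg.lstsq(A[r<.01],L[r<.01,2],rcond=None);print("lidplane",c,np.arctan(np.hypot(*c[:2])),r.mean())
v,u=np.nonzero(l);print("lidrect px",cv2.minAreaRect(np.c_[u,v].astype(np.float32)))
g=mask(im,(45,120,60),(85,255,255),(225,240,310,285))
k,lab,st,ce=cv2.connectedComponentsWithStats(g)
for i in range(1,k):
    if st[i,4]>15: print("green",ce[i],st[i,4],plane("top",ce[i],.03)[0])
b=mask(im,(105,100,60),(130,255,255),(320,220,400,265));v,u=np.nonzero(b)
Pb=plane("top",np.c_[u,v].astype(float),.034);rep("blue",Pb)
print(cv2.minAreaRect(Pb[:,:2].astype(np.float32)))
print("boss/eye guess",plane("top",[[386,233],[335,254]],.04))
w=mask(im,(10,60,60),(25,200,255),(330,260,345,270));rep("table",pts(w,"top",d))
ca=pts(mask(im,(5,60,170),(30,160,255),(225,240,310,285)),"top",d);ca=ca[(ca[:,2]>.013)&(ca[:,2]<.024)]
if len(ca): rep("cradle",ca);print(cv2.minAreaRect(ca[:,:2].astype(np.float32)))
E
```

```text
orange 287 med [ 0.6147 -0.0034  0.0838] min [ 0.596  -0.0699 -0.0116] max [0.6571 0.0679 0.0966]
bar 126 med [ 0.6034 -0.0111  0.0874] min [ 0.596  -0.0639 -0.0102] max [0.611  0.052  0.0966]
[0.0301 0.6039]
lid 2023 med [ 0.7088 -0.0164  0.0773] min [ 0.6476 -0.1234  0.0365] max [0.7719 0.0909 0.0941]
lidplane [-0.1276  0.0051  0.1678] 0.12704605213449702 0.0029239346364656267
lidrect px ((269.5, 179.49998474121094), (62.99999237060547, 34.99999237060547), -0.0)
green [239.7105 255.    ] 38 [0.4582 0.0812 0.03  ]
green [290.5774 269.8155] 168 [ 0.41   -0.0905  0.03  ]
blue 113 med [ 0.5016 -0.3273  0.034 ] min [ 0.4707 -0.3885  0.034 ] max [ 0.5325 -0.2562  0.034 ]
((0.5002433657646179, -0.3221972584724426), (0.009462260641157627, 0.14466919004917145), 24.482439041137695)
boss/eye guess [[ 0.5354 -0.4111  0.04  ]
 [ 0.4634 -0.2387  0.04  ]]
table 149 med [ 0.4292 -0.2496 -0.0027] min [ 0.415  -0.2745 -0.0122] max [ 0.4465 -0.2248  0.0076]
cradle 801 med [0.4363 0.0095 0.0169] min [ 0.3699 -0.129   0.013 ] max [0.4967 0.1224 0.0238]
((0.4340877830982208, -0.0018982887268066406), (0.2482386976480484, 0.06910137832164764), 74.60791778564453)
```

View pics/crop1.png

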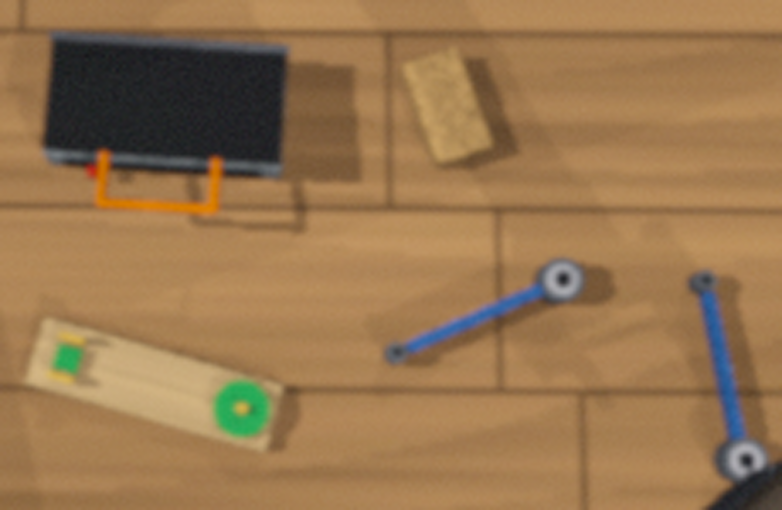

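The crop confirms lever A: boss at about (385,232), eye at about (336,254), nearest the base, eye pointing left. The bar is near (0.604,-0.006,0.088) and the lid is at about 0.127 rad. First I'll turn the tool so its fingers straddle the bar.

Request:
move_arm(rows="0 0 -9.9 0 0 0 0.036;0 0 -9.9 0 0 0 0.036;0 0 -9.9 0 0 0 0.036;0 0 -9.9 0 0 0 0.036;0 0 -9.9 0 0 0 0.036;0 0 -9.9 0 0 0 0.036;0 0 -9.9 0 0 0 0.036;0 0 0 0 0 0 0.036", squeeze=30)

```text
t: 1.1
eef_pos: [0.221, -0.6375, 0.2341]
ee_rot: [3.141, 0.001, -1.6]
force: [0.8, -0.4, 0.1]
width: 0.0364
gripper_force: 0.0
```

```bash
cat > to.py <<'E'
import sys,numpy as np
from scipy.spatial.transform import Rotation as R
from station import arm
np.set_printoptions(precision=4,suppress=True)
s=arm.get_state();Rm=R.from_euler("xyz",s["ee_rot"])
a=[float(x) for x in sys.argv[1:]]
d=Rm.inv().apply(np.array(a[:3])-s["eef_pos"])
print("t",s["t"],"pos",s["eef_pos"],"rpy",s["ee_rot"],"q",s["q"],"w",s["width"],s["gripper_force"],"F",s["force"])
print("shift tool",d)
if len(a)>3: print("turn deg",np.degrees((Rm.inv()*R.from_euler("xyz",[np.pi,0,a[3]])).as_rotvec()))
E
python3 to.py 0.604 -0.006 0.2 -1.601
```

```text
t 1.1 pos [ 0.221  -0.6375  0.2341] rpy [ 3.1412  0.0008 -1.5995] q [-0.9489  0.359   0.0114 -0.0002 -1.2241  0.9202] w 0.0364145433225388 0.0 F [ 0.8088 -0.3683  0.1319]
shift tool [-0.6422 -0.3647  0.0344]
turn deg [0.0236 0.0447 0.0854]
```

Request:
move_arm(rows="0 0 0 -0.043 -0.0243 0 0.036;0 0 0 -0.043 -0.0243 0 0.036;0 0 0 -0.043 -0.0243 0 0.036;0 0 0 -0.043 -0.0243 0 0.036;0 0 0 -0.043 -0.0243 0 0.036;0 0 0 -0.043 -0.0243 0 0.036;0 0 0 -0.043 -0.0243 0 0.036;0 0 0 -0.043 -0.0243 0 0.036")

```text
t: 2.1
eef_pos: [0.4255, -0.2977, 0.2347]
ee_rot: [-3.141, -0.0, -1.603]
force: [0.4, -0.6, -0.7]
width: 0.0361
gripper_force: 0.0
```

Request:
move_arm(rows="0 0 0 -0.043 -0.0243 0 0.036;0 0 0 -0.043 -0.0243 0 0.036;0 0 0 -0.043 -0.0243 0 0.036;0 0 0 -0.043 -0.0243 0 0.036;0 0 0 -0.043 -0.0243 0.01 0.036;0 0 0 -0.043 -0.0243 0.01 0.036;0 0 0 -0.043 -0.0243 0.012 0.036;0 0 0 0 0 0 0.036")

```text
t: 3.1
eef_pos: [0.6039, -0.0004, 0.2007]
ee_rot: [3.139, -0.001, -1.6]
force: [-1.0, -0.4, 0.5]
width: 0.0357
gripper_force: 0.0
```

```bash
python3 to.py 0.604 -0.006 0.0765 -1.601; python3 - <<'E'
from h import *
im,d=arm.grab_frame("side");cv2.imwrite("pics/side1.png",im)
cv2.imwrite("pics/side1c.png",cv2.resize(im[120:290,150:390],None,fx=3.3,fy=3.3,interpolation=cv2.INTER_CUBIC))
E
```

```text
t 3.1 pos [ 0.6039 -0.0004  0.2007] rpy [ 3.1392 -0.0005 -1.5999] q [ 0.3223  0.268  -0.1976 -0.0004 -1.1076 -0.3513] w 0.0356799887311999 0.0 F [-0.9669 -0.4003  0.4892]
shift tool [ 0.0055 -0.0006  0.1242]
turn deg [ 0.1347 -0.0291  0.0614]
```

View pics/side1c.png

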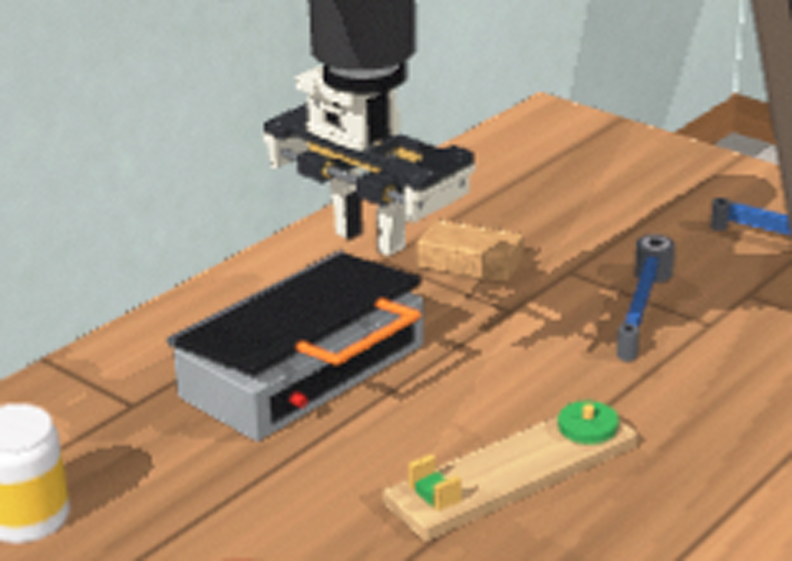

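The side picture shows the gripper above the lamp. The bar runs from crop (338,358) to (415,315), which puts its middle at about pixel (264,222). I'll cross-check the bar position from this view.

```bash
python3 - <<'E'
from h import *
im=cv2.imread("pics/side1.png")
f=1/3.3
e=np.array([[338,358],[415,315]])*f+[150,120]
print(plane("side",e,.0875),plane("side",e.mean(0),.0875))
E
```

```text
[[ 0.60160559  0.04801855  0.0875    ]
 [ 0.59487811 -0.05775097  0.0875    ]] [[ 0.59830883 -0.00379604  0.0875    ]]
```

Request:
move_arm(rows="0 0 0 0.0055 0 0.03 0.036;0 0 0 0 0 0.02 0.036;0 0 0 0 0 0 0.036")

```text
t: 3.52
eef_pos: [0.6017, -0.0096, 0.1515]
ee_rot: [3.139, -0.001, -1.602]
force: [0.0, -0.5, -0.2]
width: 0.0358
gripper_force: 0.0
```

Request:
move_arm(rows="0 0 0 0 0 0.03 0.036;0 0 0 0 0 0.025 0.036;0 0 0 0 0 0.015 0.036;0 0 0 0 0 0.005 0.036;0 0 0 0 0 0 0.0;0 0 0 0 0 0 0.0;0 0 0 0 0 0 0.0;0 0 0 0 0 0 0.0", squeeze=20)

```text
t: 4.53
eef_pos: [0.6048, -0.0083, 0.0786]
ee_rot: [-3.138, 0.0, -1.598]
force: [5.3, -1.5, 0.2]
width: 0.0094
gripper_force: 20.0
```

```bash
python3 to.py 0.604 -0.006 0.0765 -1.601; python3 - <<'E'
from h import *
im,d=arm.grab_frame("side");cv2.imwrite("pics/side2c.png",cv2.resize(im[120:290,150:390],None,fx=3.3,fy=3.3,interpolation=cv2.INTER_CUBIC))
E
```

```text
t 4.525 pos [ 0.6048 -0.0083  0.0786] rpy [-3.1381  0.0004 -1.598 ] q [ 0.3094  0.3845 -0.3422  0.001  -0.8407 -0.3372] w 0.009388757589951202 20.037479996681213 F [ 5.2529 -1.4906  0.1678]
shift tool [-0.0023  0.0009  0.0021]
turn deg [-0.1977  0.0254  0.1713]
```

View pics/side2c.png

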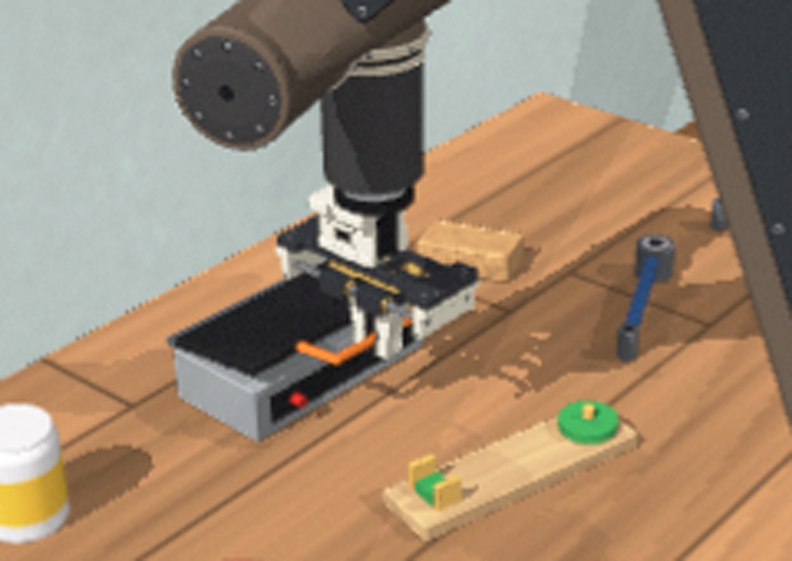

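The picture shows the fingers closed on the bar, with the opening at 9.4 mm. I'll raise it along the arc about the hinge.

Request:
move_arm(rows="0 0 0 0 -0.0014 -0.0097 0;0 0 0 0 -0.0022 -0.0095 0;0 0 0 0 -0.0026 -0.0094 0;0 0 0 0 -0.0032 -0.0093 0;0 0 0 0 -0.0037 -0.009 0;0 0 0 0 -0.0042 -0.0089 0;0 0 0 0 -0.0047 -0.0086 0;0 0 0 0 -0.0052 -0.0082 0")

```text
t: 5.58
eef_pos: [0.6294, -0.0097, 0.1493]
ee_rot: [3.139, -0.001, -1.599]
force: [2.5, -3.3, -7.5]
width: 0.0089
gripper_force: 20.0
```

Request:
move_arm(rows="0 0 0 0 -0.0057 -0.008 0;0 0 0 0 -0.006 -0.0076 0;0 0 0 0 -0.0066 -0.0073 0;0 0 0 0 -0.0069 -0.0069 0;0 0 0 0 -0.0073 -0.0065 0;0 0 0 0 -0.0077 -0.006 0;0 0 0 0 -0.008 -0.0056 0;0 0 0 0 -0.0083 -0.0051 0")

```text
t: 6.58
eef_pos: [0.6847, -0.0125, 0.2055]
ee_rot: [3.138, -0.002, -1.598]
force: [-11.8, -6.2, 10.8]
width: 0.0095
gripper_force: 20.0
```

Request:
move_arm(rows="0 0 0 0 0 0 0;0 0 0 0 0 0 0")

```text
t: 6.82
eef_pos: [0.6861, -0.0125, 0.2063]
ee_rot: [-3.142, -0.002, -1.598]
force: [-8.1, -7.1, 10.5]
width: 0.0094
gripper_force: 20.0
```

```bash
python3 to.py 0.688 -0.009 0.203 -1.601; python3 - <<'E'
from h import *
im,d=arm.grab_frame("side");cv2.imwrite("pics/side3.png",cv2.resize(im[100:290,150:390],None,fx=3,fy=3,interpolation=cv2.INTER_CUBIC))
E
```

```text
t 6.825 pos [ 0.6861 -0.0125  0.2063] rpy [-3.1415 -0.0023 -1.5983] q [ 0.2663  0.3938 -0.0015  0.0024 -1.1762 -0.2947] w 0.009370782871763 20.020097494125366 F [-8.061  -7.0744 10.542 ]
shift tool [-0.0036 -0.0018  0.0033]
turn deg [-0.0043 -0.1321  0.1561]
```

View pics/side3.png

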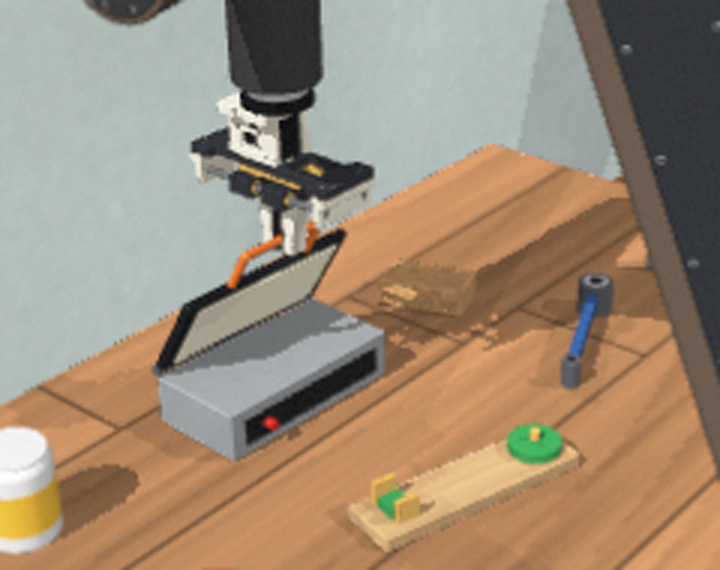

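The picture shows the lid standing near 60 degrees with the bar in the grip. I'll release it, back straight up, then measure the angle.

Request:
move_arm(rows="0 0 0 0 0 0 0.02;0 0 0 0 0 0 0.045;0 0 0 0 0 0 0.045;0 0 0 0 0 0 0.045;0 0 0 0 0 -0.02 0.045;0 0 0 0 0 -0.03 0.045;0 0 0 0 0 -0.01 0.045;0 0 0 0 0 0 0.045")

```text
t: 7.88
eef_pos: [0.687, -0.0106, 0.2635]
ee_rot: [-3.141, 0.001, -1.598]
force: [0.2, 0.1, 0.2]
width: 0.045
gripper_force: 0.0
```

```bash
python3 - <<'E'
from h import *
np.set_printoptions(precision=4,suppress=True)
for n,box in(("side",(190,150,300,225)),("top",(230,130,310,215))):
    im,d=arm.grab_frame(n)
    P=pts(mask(im,(5,150,120),(20,255,255),box),n,d);P=P[P[:,2]>.1]
    B=P[P[:,2]>np.percentile(P[:,2],95)-.02] if len(P) else P
    print(n,len(P),np.median(B,0),P.min(0),P.max(0))
    h=np.array([.774,.066]);v=np.median(B,0)[[0,2]]-h;print("ang",np.degrees(np.arctan2(v[1],-v[0])),np.hypot(*v))
    if n=="side":
        v0,u0=np.nonzero(mask(im,(15,5,110),(45,90,235),(200,190,275,225)));dd=d[v0,u0]
        Q=deproj(n,np.c_[u0,v0].astype(float),dd);Q=Q[(Q[:,2]>.09)&(Q[:,0]<.78)]
        print(len(Q));k=np.polyfit(Q[:,2],Q[:,0],1);print("lid face ang",np.degrees(np.arctan2(1,-k[0])))
E
python3 to.py 0.5 -0.36 0.2
```

```text
side 122 [ 0.6807 -0.0019  0.2125] [ 0.6743 -0.0692  0.166 ] [0.7145 0.0506 0.2177]
ang 57.51924767550227 0.1737217097631019
428
lid face ang 38.94066997746375
top 55 [0.6562 0.028  0.3403] [ 0.6535 -0.0701  0.1701] [0.7147 0.0466 0.3492]
ang 66.75322318615511 0.2985304229932429
t 7.975 pos [ 0.6862 -0.0107  0.2619] rpy [ 3.14    0.0001 -1.5984] q [ 0.2674  0.3642  0.0825 -0.0006 -1.2906 -0.2948] w 0.04492426314116657 0.0 F [-0.9742 -0.0187 -0.5599]
shift tool [0.3543 0.1764 0.0622]
```

```bash
cat > lev.py <<'E'
from h import *
np.set_printoptions(precision=4,suppress=True)
im,d=arm.grab_frame("top");box=(322,218,402,268)
b=mask(im,(105,100,60),(130,255,255),box);v,u=np.nonzero(b)
Pb=plane("top",np.c_[u,v].astype(float),.034)[:,:2]
k=cv2.fitLine(Pb.astype(np.float32),cv2.DIST_HUBER,0,.01,.01).ravel();dr=k[:2]*np.sign(k[1])
print("axis yaw",np.arctan2(dr[1],dr[0]),"pt",k[2:])
g=mask(im,(90,0,30),(135,110,215),box)
g[b>0]=0
n,lab,st,ce=cv2.connectedComponentsWithStats(g)
for i in range(1,n):
    if st[i,4]>25:
        v,u=np.nonzero(lab==i);(c,r)=cv2.minEnclosingCircle(np.c_[u,v].astype(np.float32))
        z=.04 if c[0]>360 else .034
        print(st[i],ce[i],c,r,plane("top",c,z)[0])
P=pts(b,"top",d);print("depth med",np.median(P,0))
cv2.imwrite("pics/lev.png",cv2.resize(im[210:280,310:420],None,fx=6,fy=6,interpolation=cv2.INTER_CUBIC))
E
python3 lev.py
```

```text
axis yaw 1.9900259 pt [ 0.5016 -0.3243]
[374 227  17  11 109] [383.633  232.3119] (382.0, 233.0) 8.24631118774414 [ 0.5353 -0.3977  0.04  ]
[334 248  13   8  32] [339.0625 252.125 ] (339.73077392578125, 251.42308044433594) 6.28359317779541 [ 0.4726 -0.2553  0.034 ]
depth med [ 0.5018 -0.3264  0.0314]
```

View pics/lev.png

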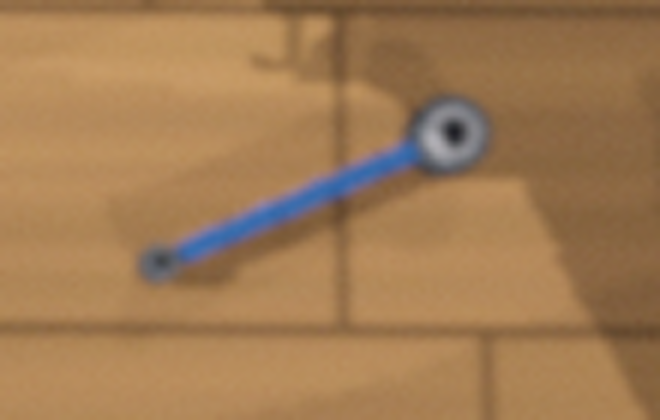

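The crop shows the boss bore at pixel (385.3,231.5) and the eye at (336.1,253.3). That gives a yaw of about 1.99 and a balance point near (0.517,-0.357).

```bash
python3 to.py 0.517 -0.357 0.16 -1.151; python3 -c "
from h import *
print(plane('top',[[385.3,231.5]],.04),plane('top',[[336.1,253.3]],.034))"
```

```text
t 8.025 pos [ 0.6862 -0.0107  0.2617] rpy [ 3.1396 -0.0001 -1.5983] q [ 0.2674  0.3644  0.0824 -0.0005 -1.2907 -0.2948] w 0.045071785631604924 0.0 F [-0.4594 -0.1918 -0.0818]
shift tool [0.3508 0.1594 0.1021]
turn deg [  0.1146   0.0185 -25.6297]
[[ 0.54044755 -0.40890624  0.04      ]] [[ 0.46622762 -0.2430301   0.034     ]]
```

Request:
move_arm(rows="0 0 0 0.044 0.02 0 0.06;0 0 0 0.044 0.02 0 0.06;0 0 0 0.044 0.02 0 0.06;0 0 0 0.044 0.02 0 0.06;0 0 0 0.044 0.02 0 0.06;0 0 0 0.044 0.02 0.02 0.06;0 0 0 0.044 0.02 0.04 0.06;0 0 0 0.043 0.019 0.04 0.06")

```text
t: 9.02
eef_pos: [0.517, -0.3582, 0.1617]
ee_rot: [3.141, 0.0, -1.598]
force: [1.0, -0.5, -0.9]
width: 0.06
gripper_force: 0.0
```

Request:
move_arm(rows="0 0 -8.6 0 0 0 0.06;0 0 -8.6 0 0 0 0.06;0 0 -8.6 0 0 0 0.06;0 0 0 0 0 0 0.06")

```text
t: 9.52
eef_pos: [0.5177, -0.357, 0.1623]
ee_rot: [3.141, 0.001, -1.149]
force: [0.5, -0.0, 0.0]
width: 0.0605
gripper_force: 0.0
```

```bash
python3 to.py 0.517 -0.357 0.015 -1.151; python3 - <<'E'
from h import *
im,d=arm.grab_frame("side");cv2.imwrite("pics/side4.png",cv2.resize(im[110:290,180:420],None,fx=3.2,fy=3.2,interpolation=cv2.INTER_CUBIC))
E
```

```text
t 9.525 pos [ 0.5177 -0.357   0.1623] rpy [ 3.1405  0.0011 -1.1492] q [-0.2938  0.3377 -0.1915 -0.0002 -1.0432  0.7155] w 0.06049165427898847 0.0 F [ 0.4954 -0.03    0.0023]
shift tool [-0.0001  0.0005  0.1473]
turn deg [0.0617 0.0658 0.1033]
```

View pics/side4.png

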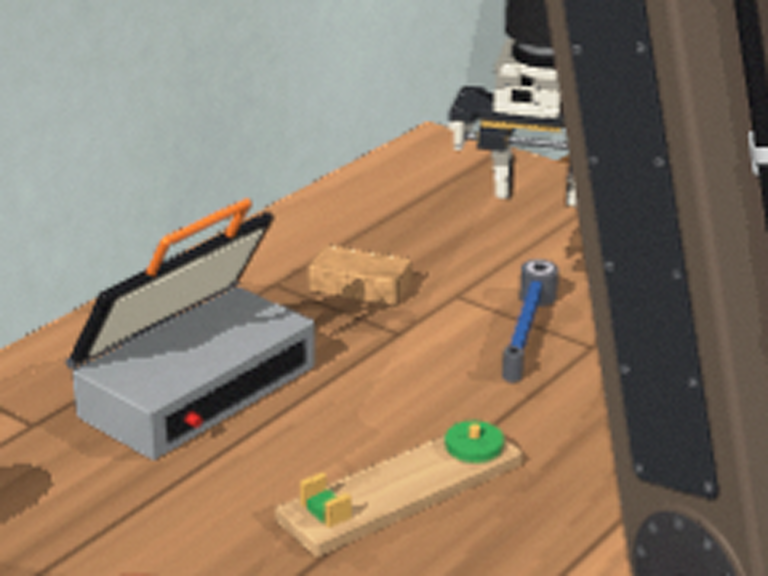

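The picture shows the lid standing open on its own, the gripper over the lever and everything else undisturbed. I'll go down and grip.

Request:
move_arm(rows="0 0 0 0 0 0.04 0.06;0 0 0 0 0 0.04 0.06;0 0 0 0 0 0.035 0.06;0 0 0 0 0 0.02 0.06;0 0 0 0 0 0.008 0.06;0 0 0 0 0 0.004 0.06;0 0 0 0 0 0 0.06")

```text
t: 10.45
eef_pos: [0.5186, -0.3573, 0.0169]
ee_rot: [-3.141, -0.001, -1.149]
force: [1.0, -0.6, 0.6]
width: 0.0602
gripper_force: 0.0
```

Request:
move_arm(rows="0 0 0 0 0 0 0.03;0 0 0 0 0 0 0.0;0 0 0 0 0 0 0.0;0 0 0 0 0 0 0.0;0 0 0 0 0 0 0.0;0 0 0 0 0 0 0.0", squeeze=55)

```text
t: 11.2
eef_pos: [0.5184, -0.3571, 0.0163]
ee_rot: [-3.141, -0.0, -1.148]
force: [0.8, 0.2, -0.9]
width: 0.011
gripper_force: 55.0
```

Request:
move_arm(rows="0 0 0 0 0 -0.008 0;0 0 0 0 0 -0.012 0;0 0 0 0 0 -0.015 0;0 0 0 0 0 -0.015 0;0 0 0 0 0 -0.015 0;0 0 0 0 0 -0.015 0;0 0 0 0 0 0 0;0 0 0 0 0 0 0")

```text
t: 12.2
eef_pos: [0.5179, -0.3569, 0.096]
ee_rot: [3.141, 0.001, -1.148]
force: [0.1, 0.1, -7.0]
width: 0.0117
gripper_force: 55.0
```

```bash
python3 to.py 0.44 -0.034 0.1 -1.83; python3 -c "
from station import arm;print(arm.get_state()['moment'])"; python3 - <<'E'
from h import *
np.set_printoptions(precision=4,suppress=True)
for n,f,b in(("top",3.5,(250,130,470,300)),("side",0,None)):
    im,d=arm.grab_frame(n);cv2.imwrite(f"pics/{n}5.png",im);np.save(f"{n}5.npy",d)
a=cv2.imread("pics/top5.png")[200:300,300:430];s=cv2.imread("pics/side5.png")[120:260,280:410]
cv2.imwrite("pics/both5.png",np.hstack([cv2.resize(a,(520,400)),cv2.resize(s,(280,400))]))
E
```

```text
t 12.2 pos [ 0.5179 -0.3569  0.096 ] rpy [ 3.1414  0.0006 -1.1483] q [-0.2937  0.4011 -0.2654 -0.0004 -0.9049  0.7165] w 0.011650724703403448 54.99529838562012 F [ 0.1093  0.0742 -6.9643]
shift tool [-0.3264 -0.0614 -0.0038]
turn deg [ 0.0219  0.0284 39.0599]
[0.03276793 0.20409215 0.06416849]
```

View pics/both5.png

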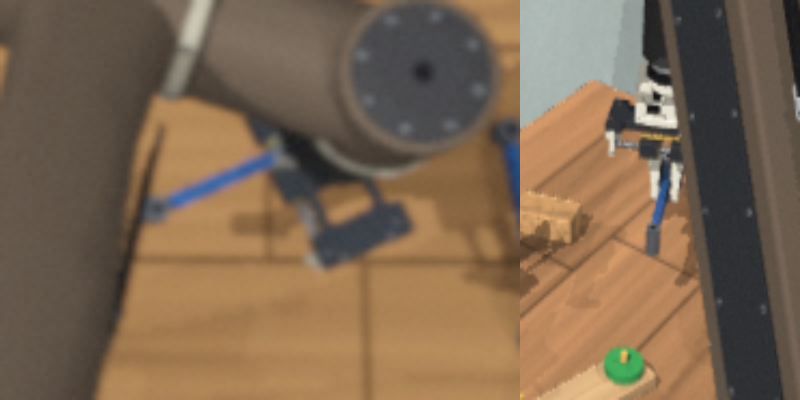

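The picture shows the lever hanging level in the grip: the eye is at (155,208) in the left half and the boss is behind the wrist. The force reads 7 N, so it is off the table. I'll cross-check the seats from the side view and plan the carry.

```bash
python3 to.py 0.425 -0.0365 0.106 -1.8426; python3 - <<'E'
from h import *
np.set_printoptions(precision=4,suppress=True)
im=cv2.imread("pics/side0.png");g=mask(im,(45,120,60),(85,255,255),(260,230,350,290))
k,l,st,ce=cv2.connectedComponentsWithStats(g)
for i in range(1,k):
    if st[i,4]>15: print(st[i],ce[i],plane("side",ce[i],.03))
# lever eye/arm heights
im=cv2.imread("pics/top5.png");d=np.load("top5.npy")
P=pts(mask(im,(105,100,60),(130,255,255),(335,230,375,260)),"top",d);P=P[(P[:,2]>.06)&(P[:,2]<.15)]
a=np.c_[P[:,1],np.ones(len(P))];print(len(P),np.median(P,0),np.linalg.lstsq(a,P[:,2],rcond=None)[0])
E
```

```text
t 12.3 pos [ 0.5177 -0.3569  0.0955] rpy [ 3.1407  0.0011 -1.1482] q [-0.2937  0.4018 -0.2655 -0.0003 -0.9049  0.7165] w 0.011655783012088873 54.99534487724304 F [ 1.0144  0.4167 -6.3276]
shift tool [-0.3302 -0.0469 -0.0102]
turn deg [ 0.0728  0.0424 39.7881]
[320 242  17  12 154] [327.7857 247.7338] [[ 0.4034 -0.0811  0.03  ]]
[276 263   8   9  38] [279.1316 266.7632] [[0.4598 0.0904 0.03  ]]
60 [ 0.4878 -0.2943  0.1112] [-0.0079  0.1086]
```

Request:
move_arm(rows="0 0 0 -0.02 -0.003 -0.003 0;0 0 0 -0.03 -0.0043 -0.004 0;0 0 0 -0.03 -0.0043 -0.0032 0;0 0 0 -0.03 -0.0043 0 0;0 0 0 -0.03 -0.0043 0 0;0 0 0 -0.03 -0.0043 0 0;0 0 0 -0.03 -0.0043 0 0;0 0 0 -0.03 -0.0043 0 0")

```text
t: 13.3
eef_pos: [0.4531, -0.1325, 0.1064]
ee_rot: [3.142, 0.0, -1.148]
force: [0.5, -0.6, -6.0]
width: 0.011
gripper_force: 55.0
```

Request:
move_arm(rows="0 0 0 -0.03 -0.0043 0 0;0 0 0 -0.03 -0.0043 0 0;0 0 0 -0.025 -0.0035 0 0;0 0 0 -0.0152 -0.0018 0 0;0 0 3 0 0 0 0;0 0 6 0 0 0 0;0 0 6 0 0 0 0;0 0 6 0 0 0 0")

```text
t: 14.3
eef_pos: [0.4249, -0.0364, 0.1065]
ee_rot: [3.142, 0.0, -1.518]
force: [0.2, -0.3, -6.5]
width: 0.0119
gripper_force: 55.0
```

Request:
move_arm(rows="0 0 6 0 0 0 0;0 0 6 0 0 0 0;0 0 4 0 0 0 0;0 0 2.8 0 0 0 0;0 0 0 0 0 0 0;0 0 0 0 0 0 0")

```text
t: 15.05
eef_pos: [0.4254, -0.0366, 0.1065]
ee_rot: [-3.142, 0.0, -1.841]
force: [-0.2, -0.2, -6.8]
width: 0.0112
gripper_force: 55.0
```

```bash
python3 to.py 0.425 -0.0365 0.106 -1.8426; python3 - <<'E'
from h import *
for n in("top","side"):
    im,d=arm.grab_frame(n);cv2.imwrite(f"pics/{n}6.png",im);np.save(f"{n}6.npy",d)
a=cv2.imread("pics/top6.png")[220:300,220:320];s=cv2.imread("pics/side6.png")[170:290,240:390]
cv2.imwrite("pics/both6.png",np.vstack([cv2.resize(a,(375,300)),cv2.resize(s,(375,300))]) if 0 else np.hstack([cv2.resize(a,(400,320)),cv2.resize(s,(400,320))]))
E
```

```text
t 15.05 pos [ 0.4254 -0.0366  0.1065] rpy [-3.1415  0.0001 -1.8413] q [ 0.3801  0.0795 -0.6881 -0.     -0.8031 -0.6506] w 0.011219309745028664 54.995450377464294 F [-0.1937 -0.1935 -6.8149]
shift tool [0.     0.0004 0.0005]
turn deg [-0.004   0.0046  0.0752]
```

View pics/both6.png

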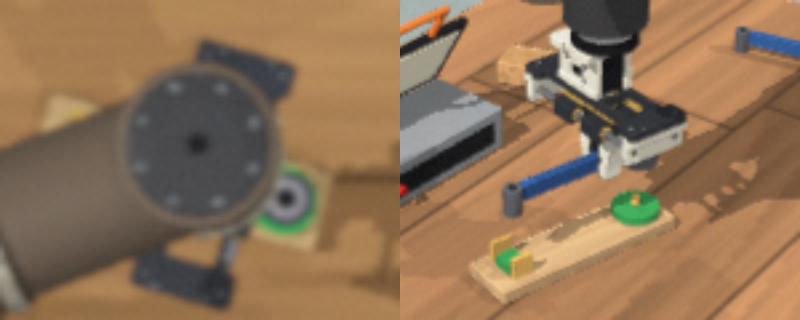

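The left half shows the boss over the green seat, bore at crop (286,200). The right half shows the eye at crop (512,187) hanging above the fork. I'll check both numerically.

```bash
python3 - <<'E'
from h import *
print("boss",plane("top",[[291.1,269.6]],.130),"want .410 -.0905")
print("eye",plane("side",[[282,239.8]],.124),"want .458 .0825")
im=cv2.imread("pics/side6.png");d=np.load("side6.npy")
P=pts(mask(im,(105,100,60),(130,255,255),(285,225,318,245)),"side",d);P=P[P[:,2]>.05]
print(len(P),np.median(P,0),"zslope/y",np.polyfit(P[:,1],P[:,2],1))
print("axis yaw",np.arctan2(1,np.polyfit(P[:,1],P[:,0],1)[0]))
P=pts(mask(im,(5,150,120),(20,255,255),(230,150,275,215)),"side",d);print("bar",len(P),np.percentile(P,97,0) if len(P) else "")
E
```

```text
boss [[ 0.40714151 -0.09137523  0.13      ]] want .410 -.0905
eye [[0.45482578 0.0819616  0.124     ]] want .458 .0825
191 [0.43613539 0.02277435 0.11883875] zslope/y [-0.01758442  0.11783111]
axis yaw 1.3108981248591096
bar 105 [0.7047762  0.04705385 0.21592593]
```

Request:
move_arm(rows="0 0 0 0 -0.0015 0 0;0 0 0 0 0 0 0;0 0 0 0 0 0 0;0 0 0 0 0 0 0;0 0 0 0 0 0 0;0 0 0 0 0 0 0")

```text
t: 15.9
eef_pos: [0.427, -0.0371, 0.1065]
ee_rot: [3.142, 0.0, -1.843]
force: [-0.5, 0.3, -6.9]
width: 0.0118
gripper_force: 55.0
```

```bash
python3 -c "
from station import arm;print(arm.job_done())"
```

```text
the job is handed in; nothing more can be done
None
```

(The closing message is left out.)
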